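# Bring out the shogi tray

### The arm

A 6-joint arm with a two-finger parallel gripper is mounted at the origin on the work surface. World frame = base frame: x ahead of the robot, y to its left, z up, the work surface at z = 0. Lengths are in m, angles in rad, forces in N, time in s.
With the tool pointing down it reaches from about 0.35 to 0.85 m from the base axis. Payload 8.1 kg.
Tool frame: the origin (TCP) lies at the centre of the arm's flange, where the gripper is bolted on; the fingertips stand 186 mm ahead of it and the grasp point (between the pads) lies 167 mm ahead of it; z points along the fingers, y is the direction in which the jaws open and shut (so a half turn about z gives the same grasp; the last joint's range is limited). The gripper opens to 93 mm and grips with 3 to 60 N. Pads are 15 mm wide; open, the fingers measure 128 mm over their backs; the gripper's body (75 mm by 188 mm) begins 65 mm behind the grasp point.
Start: joints at [-1.285, 0.13, 1.488, -0, 1.523, -0.085], TCP at [0.217, -0.559, 0.405] pointing down, gripper open.
Joint ranges: [-2.96, 2.96], [-0.89, 2.26], [0.02, 2.5], [-1.34, 4.48], [0, 2.73], [-2.66, 2.66]. Speed limits (rad/s): [2.39, 2.39, 2.79, 3.14, 3.14, 3.14].

### API

Orientations are given as a rotation vector (axis times angle).
In Python, from plant import robot, viewer, order gives the robot as it stands.
- The arm moves only by the tool apply_moves, never from a script. Its argument "deltas" is a list of rows, each a list of 3 entries, a list of its own where there are three numbers: the finger opening in mm, from 0 to 93, then the shift along the tool's x, y, z in mm, then the turn about the tool's z in rad. In form: [[grip, [dx, dy, dz], yaw], ...]. A call has 1 to 5 rows; each row shifts and turns the commanded pose from where the row before left it, along the tool's axes as they then stand; what a row does not reach is not made up. A row lasts 1/8 s, in which the tool goes at most 62.5 mm and 10.7 degrees, less where a joint would pass 70% of its speed; a pose out of reach is approached as far as the arm can. A call is refused whole if a number of a shift passes 62.5 or a number of a turn 0.188, either way. A call with a gripper value outside its range is refused whole. The fingers move at their own pace and stop on an object; "grip_force" is the grip in N (left out, the last holds). Time passes only in rows, so rows that do not move let the fingers close. It gives the time, the measured TCP pose, the force and the opening at its end, in the units of the state.
- robot.read_state(): the state, without advancing time (a new reading comes with each control period).
- viewer.read_camera(name): name is "side" or "top" or "wrist"; returns the picture (480x640x3 uint8, blue, green, red); there is no depth.
- viewer.get_calibration(name): a dict with "fx", "fy", "cx", "cy" (pixels), "R" (3x3) and "t" (3): a world point X has camera coordinates R X + t. Camera axes: x right, y down, z forward; pixel columns grow to the right and rows downward; lengths in m; the calibration is good to about 2 mm. The wrist camera is an equidistant fisheye: a pixel r from the principal point sees the ray r / f radians off the axis. A picture is of the moment at which its call begins: read the wrist's pose just before it. get_calibration takes no time and is no camera call; for the wrist camera it gives the pose at the moment of the call.
- order.close_job(): hands the job in, once; it reports no verdict.
The state is a dict: "t": time; "q": joint angles; "dq": joint speeds; "joint_torque": joint torques, N m; "tool_pos": TCP position; "orientation": TCP orientation; "force": force on the tool from outside, world axes, zero at the start; "wrist_torque": the same for the moment, N m; "opening": finger opening in m.
Only numpy, scipy, OpenCV 4.12 (cv2) and the standard library are available. Lean on these libraries where they do the work, as an engineer would, in place of code of your own. Each camera call takes 0.05 s, during which the arm holds its last target. There are 200 camera calls.

### The job

Get the shogi pieces out within the players' reach: hook a fingertip behind the top edge of the chest's upper drawer, which stands ajar, and draw the drawer out to its stop; then hook a fingertip behind the front wall of the sliding tray inside it and draw the tray forward until it meets the drawer's front. Only hook and draw: do not grip or pull the drawer's face, its knobs or the tray's wall between the fingers, and do not lift anything; both boxes stay lying in the tray. Keep the lower drawer shut and the things on the chest where they stand.

Things in the scene. Friction and masses are not known exactly. Their poses are not given: they have to be found in the camera images.
- chest_front (a point): Middle of the top front edge of the pale paulownia chest, which is 270 mm deep (x), 400 mm wide (y) and 200 mm high and stands fixed on the mats. Axes are the chest's: z up, x from its front to its back, so the drawers come out towards -x; the chest lies from x = 0 to 270 mm of this point. The top board is 14 mm thick and flush with the front.
- upper (a joint): How far the upper drawer is drawn out, in m: 0 shut (flush), 0.16 at the stop. It starts 0.058 to 0.084 open, slides stiffly (about 2.5 N of friction) and stays where it is left. Its front carries two round bronze knobs (26 mm across, 27 mm proud, 100 mm either side of the middle, 40 mm below the top edge), which are not to be pulled.
- drawer_lip (a point): Middle of the top edge of the inner side of the upper drawer's front (14 x 366 x 72 mm), moving with the drawer; axes as the chest's; 182 mm above the mats, 18 mm below the chest's top. Behind it (+x) the drawer is open, its bottom 61 mm below the edge. The gap from here to the front edge of the chest's top board is the drawer's opening less 14 mm (44 to 70 mm at the start).
- lower (a joint): How far the lower drawer is drawn out, in m: 0 shut. It starts shut and stays shut.
- tray (a joint): How far the sliding tray (150 mm long, 338 mm wide) is drawn forward in the upper drawer, in m: 0 at the drawer's back, 0.079 when it meets the drawer's front; about 1.5 N of friction. It starts at 0 to 0.008, under the chest's top; once the drawer is at its stop, tray_lip lies 57 to 65 mm in front of the chest's front. It carries the two boxes.
- tray_lip (a point): Middle of the top edge of the inner side of the tray's front wall, moving with the tray; axes as the chest's; 173 mm above the mats. The wall is 8 mm thick and stands 27 mm above the tray's inner floor. Behind it (+x) an empty trough 45 mm long runs the tray's whole width, then a 5 mm divider 22 mm high, then the two compartments, 87 mm long, that hold the boxes.
- piece_box: Plain wooden shogi-piece box, 50 x 110 x 30 mm, lying loose in one compartment of the tray, left or right. Origin at the centre of its underside, z up.
- red_box: Red lacquer box, 48 x 80 x 24 mm, lying loose in the other compartment. Origin at the centre of its underside, z up.
- fan_case: Black lacquer fan case, 26 x 175 x 22 mm, lying along the chest's top behind the bell and the rest. Origin at the centre of its underside, z up.
- fox: White porcelain fox, about 77 mm tall, foot 44 mm across, on the chest's top. Origin at the centre of its underside, z up.
- go_bowl: Turned chestnut go bowl with its lid on, 100 mm across, 76 mm tall, on the chest's top. Origin at the centre of its underside, z up.
- chopstick_rest: Celadon chopstick rest, 18 x 58 x 15 mm, on the chest's top. Origin at the centre of its underside, z up.
- bell: Small brass bell, 40 mm across, 46 mm tall, on the chest's top. Origin at the centre of its underside, z up. On the chest the bell and the rest stand at least 55 mm behind the front edge; the fox and the bowl, one near each end, at least 35 mm behind it and 90 mm to the side of its middle.

How it is judged:
By the outcome, as a careful person would: the job done as asked, in the order asked, and still so for the second after the job is handed in, with the robot touching nothing.
It also fails if it takes over 45 s, if anything falls off the work surface, if the arm or the gripper's body presses on something with over 40 N, if the wrist force passes 120 N, or if a joint passes its speed limit or range.

## Working session

There is one attempt and no reset: what is moved stays moved. The work goes in short steps, Python scripts to look and compute and a tool call to move; the robot and the scene stay as the last step left them, time stands still between calls to the robot, and variables do not carry over. Pictures are saved under pics/ and viewed, about 8 in all and at most 12, crops included, and the job is handed in when it is done.

Besides the shell and the picture viewer there is one more tool, called after "Request:" as a command line: name --argument value ..., lists and objects as JSON in quotes. apply_moves: Moves the arm, as the interface text tells. Its arguments: {"type":"object","properties":{"deltas":{"type":"array"},"grip_force":{"type":"number"}},"required":["deltas"]}

```bash
mkdir -p pics; ls
python3 - <<'E'
from plant import robot, viewer, order
import cv2,json,numpy as np
s=robot.read_state(); print({k:np.round(v,3).tolist() for k,v in s.items()})
for n in ("side","top"):
    c=viewer.get_calibration(n); print(n,{k:np.round(v,4).tolist() for k,v in c.items()})
    cv2.imwrite(f"pics/{n}0.png",viewer.read_camera(n))
E
```

```text
pics
{'t': 0.0, 'q': [-1.285, 0.131, 1.489, -0.0, 1.523, -0.085], 'dq': [0.002, 0.001, 0.002, 0.002, -0.001, 0.001], 'joint_torque': [0.001, -55.985, -49.176, 0.077, 0.036, -0.0], 'tool_pos': [0.217, -0.559, 0.404], 'orientation': [-3.086, -0.579, 0.0], 'force': [0.34, 0.129, -0.282], 'wrist_torque': [0.026, 0.017, 0.02], 'opening': 0.093}
side {'fx': 460.8716, 'fy': 460.8716, 'cx': 313.4996, 'cy': 246.4824, 'R': [[-0.7856, -0.6187, -0.0041], [-0.4612, 0.5899, -0.6628], [0.4125, -0.5188, -0.7488]], 't': [0.5484, 0.4012, 0.4791]}
top {'fx': 500.7955, 'fy': 500.7955, 'cx': 323.0135, 'cy': 244.0962, 'R': [[0.0155, -0.9999, 0.0014], [-0.9967, -0.0156, -0.0794], [0.0794, -0.0002, -0.9968]], 't': [0.0278, 0.6999, 0.9]}
```

View pics/top0.png

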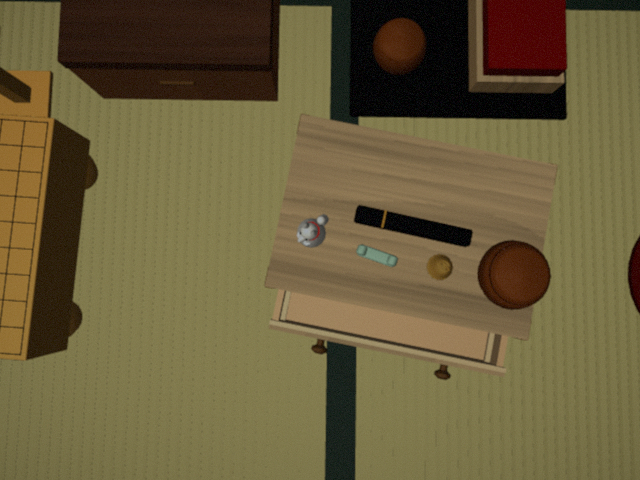

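View pics/side0.png

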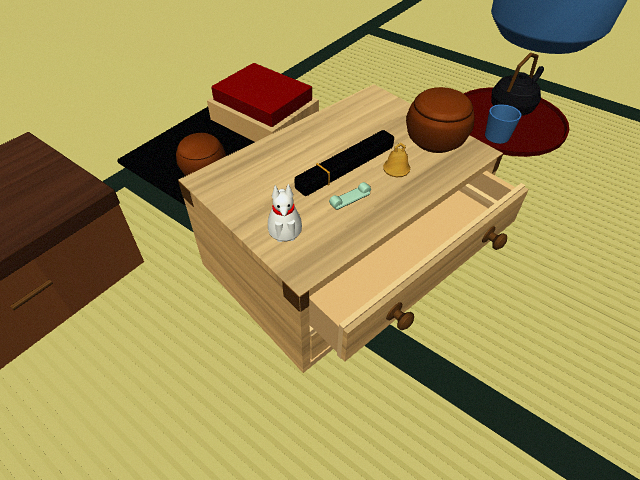

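The top picture shows the chest's front edge from about (266,287) to (528,338) and the drawer's front edge from (271,326) to (503,371). The fox is at the left end, the bowl at the right, and the bell and rest sit in the middle. In the side picture the drawer is ajar and the arm is clear of it.

```bash
cat > h.py <<'E'
import numpy as np, cv2
from plant import robot, viewer
def w(name,uv,z):
    c=viewer.get_calibration(name); R=np.array(c["R"]);t=np.array(c["t"])
    d=R.T@np.array([(uv[0]-c["cx"])/c["fx"],(uv[1]-c["cy"])/c["fy"],1]); o=-R.T@t
    return o+d*(z-o[2])/d[2]
def px(name,X):
    c=viewer.get_calibration(name); p=np.array(c["R"])@X+np.array(c["t"])
    return np.array([c["cx"]+c["fx"]*p[0]/p[2],c["cy"]+c["fy"]*p[1]/p[2]])
E
python3 - <<'E'
from h import *
P=[w("top",p,.2) for p in [(266,287),(528,338),(302,114),(557,165)]]
for p in P: print(p.round(4))
print(np.linalg.norm(P[0]-P[1]),np.linalg.norm(P[0]-P[2]),np.linalg.norm(P[1]-P[3]))
for p in [(271,326),(503,371)]: print(w("top",p,.182).round(4))
im=cv2.imread("pics/top0.png")[270:390,260:420]; im2=cv2.imread("pics/top0.png")[270:390,400:560]
o=np.vstack([cv2.resize(i,None,fx=5,fy=5,interpolation=cv2.INTER_CUBIC)[:300 if k==9 else 600] for k,i in enumerate([im])])
cv2.imwrite("pics/cl.png",cv2.convertScaleAbs(o,alpha=1.5)); cv2.imwrite("pics/cr.png",cv2.convertScaleAbs(cv2.resize(im2,None,fx=5,fy=5,interpolation=cv2.INTER_CUBIC),alpha=1.5))
E
```

```text
[0.6199 0.1231 0.2   ]
[ 0.5505 -0.2681  0.2   ]
[0.8861 0.0742 0.2   ]
[ 0.8125 -0.3169  0.2   ]
0.3973206018287023 0.27061395315897563 0.2665631753044446
[0.5607 0.116  0.182 ]
[ 0.4987 -0.2368  0.182 ]
```

View pics/cl.png

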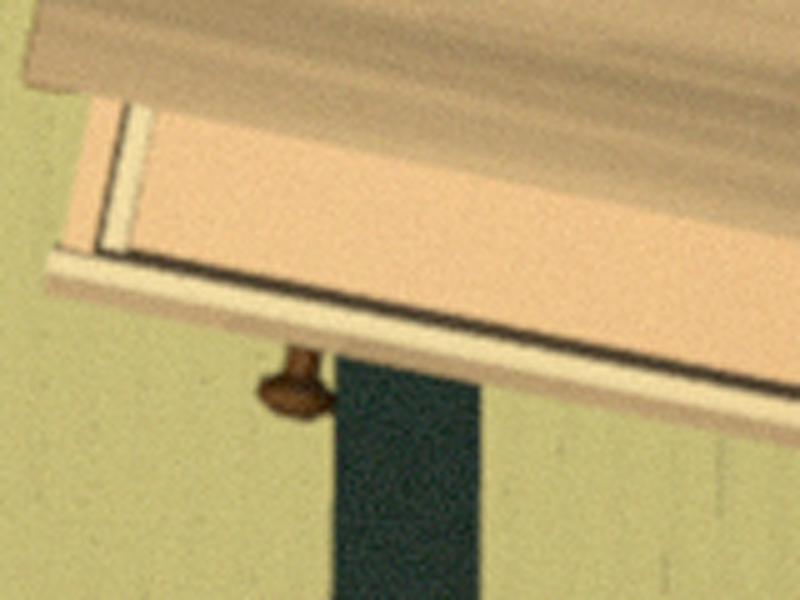

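View pics/cr.png

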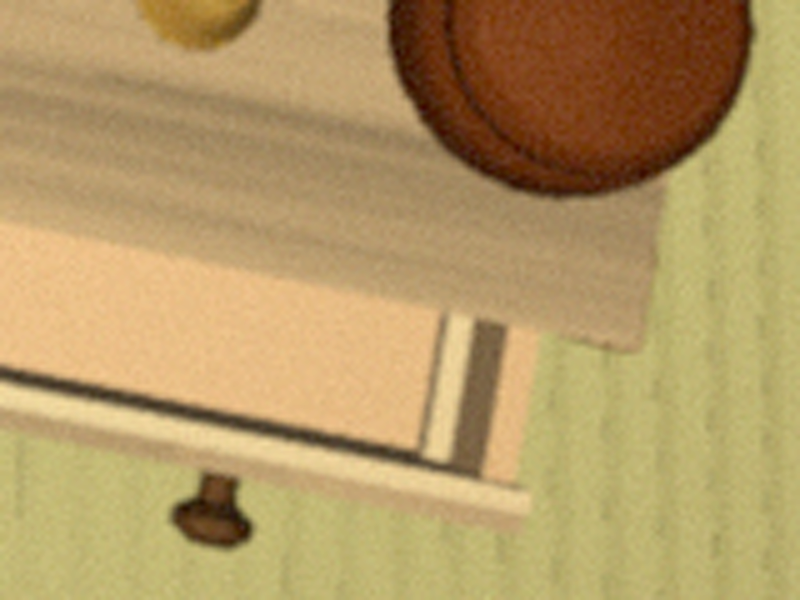

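The left crop gives the board's front edge from (265,287.6) through (420,318), and the right crop puts its right corner at (528,340.4). The inner edge of the drawer front runs from (272,319) through (420,350) to (505,368). There is a clear gap between that edge and the board.

```bash
cat >> h.py <<'E'
from scipy.spatial.transform import Rotation as Ro
cl,cr=w("top",(265,287.6),.2),w("top",(528,340.4),.2)
F=(cl+cr)/2; Y=(cl-cr)/np.linalg.norm(cl-cr); X=np.array([Y[1],-Y[0],0]); Z=np.array([0,0,1.])
C=np.array([X,Y,Z])              # world->chest rows
def chest(p): return C@(np.asarray(p)-F)
def wo(c): return F+C.T@np.asarray(c)
def tip():
    s=robot.read_state(); R=Ro.from_rotvec(s["orientation"]).as_matrix()
    p=np.array(s["tool_pos"])+R[:,2]*.186
    yaw=np.arctan2(*(np.cross(R[:,0],X)[2],R[:,0]@X))
    return s,R,p,yaw
def go(c):  # shift (tool axes, mm) from present pose after turning yaw to the chest
    s,R,p,yaw=tip(); 
    print("t",round(s["t"],2),"tip chest mm",(1e3*chest(p)).round(1),"yaw err (tool turn)",round(-yaw,3),"F chest",(C@s["force"]).round(1),"open",round(s["opening"],4))
    d=C@(wo(c)-p); print("shift, chest axes mm",(1e3*d).round(1)," tool axes mm",(1e3*R.T@(wo(c)-p)).round(1))
E
python3 - <<'E'
from h import *
print("F",F.round(4),"ang",np.degrees(np.arctan2(X[1],X[0])))
for p in [(272,319),(350,335.4),(420,350),(505,368)]: print("lip",(1e3*chest(w("top",p,.182))).round(1))
for p in [(302,114),(557,165)]: print("back",(1e3*chest(w("top",p,.2))).round(1))
from h import *
go([-.030,0,.10]);
E
```

```text
F [ 0.583  -0.0718  0.2   ] ang -10.402191660518966
lip [-45.1 181.3 -18. ]
lip [-46.1  59.9 -18. ]
lip [-46.9 -48.6 -18. ]
lip [ -48.1 -179.7  -18. ]
back [271.8 198.3   0. ]
back [ 270.  -199.7    0. ]
t 0.1 tip chest mm [-271.8 -545.    17.8] yaw err (tool turn) 0.552 F chest [-0.7 -0.6 -1.1] open 0.0928
shift, chest axes mm [241.8 545.   82.2]  tool axes mm [ 491.8 -337.2  -81.6]
```

Request:
apply_moves --deltas '[[0,[0,0,-60],0.184],[0,[0,0,-22],0.184],[0,[0,0,0],0.184],[0,[26,-56,0],0],[0,[26,-56,0],0]]' --grip_force 20

```text
t: 0.72
tool_pos: [0.289, -0.4575, 0.4858]
orientation: [-3.127, 0.287, 0.001]
force: [0.7, -0.7, -0.2]
opening: 0.0474
```

Request:
apply_moves --deltas '[[0,[26,-56,0],0],[0,[26,-56,0],0],[0,[26,-56,0],0],[0,[26,-56,0],0],[0,[26,-56,0],0]]'

```text
t: 1.35
tool_pos: [0.4678, -0.2046, 0.4864]
orientation: [-3.129, 0.284, 0.0]
force: [1.1, -0.4, 0.2]
opening: 0.0012
```

```bash
python3 -c "
from h import *
go([-.026,0,.10])"
```

```text
t 1.35 tip chest mm [ -89.4 -151.4  100.4] yaw err (tool turn) 0.0 F chest [ 1.2 -0.2  0.2] open 0.0012
shift, chest axes mm [ 63.4 151.4  -0.4]  tool axes mm [  63.4 -151.4    0.4]
```

Request:
apply_moves --deltas '[[0,[21,-50,0],0],[0,[21,-50,0],0],[0,[21,-51,0],0],[0,[0,0,45],0],[0,[0,0,20],0]]'

```text
t: 1.98
tool_pos: [0.5558, -0.0685, 0.4184]
orientation: [-3.128, 0.282, 0.007]
force: [0.1, 0.3, -0.8]
opening: 0.0002
```

```bash
python3 -c "
from h import *
go([-.026,0,-.037])
a=viewer.read_camera('top')[230:380,240:560]
b=viewer.read_camera('side')[150:375,260:560]
a=cv2.resize(a,(640,300));b=cv2.resize(b,(400,300))
cv2.imwrite('pics/p1.png',cv2.convertScaleAbs(np.vstack([a,cv2.copyMakeBorder(b,0,0,0,240,0)]),alpha=1.4))"
```

```text
t 1.98 tip chest mm [-28.2  -1.7  32.4] yaw err (tool turn) 0.002 F chest [ 0.   0.4 -0.8] open 0.0002
shift, chest axes mm [  2.2   1.7 -69.4]  tool axes mm [ 2.5 -1.7 69.4]
```

View pics/p1.png

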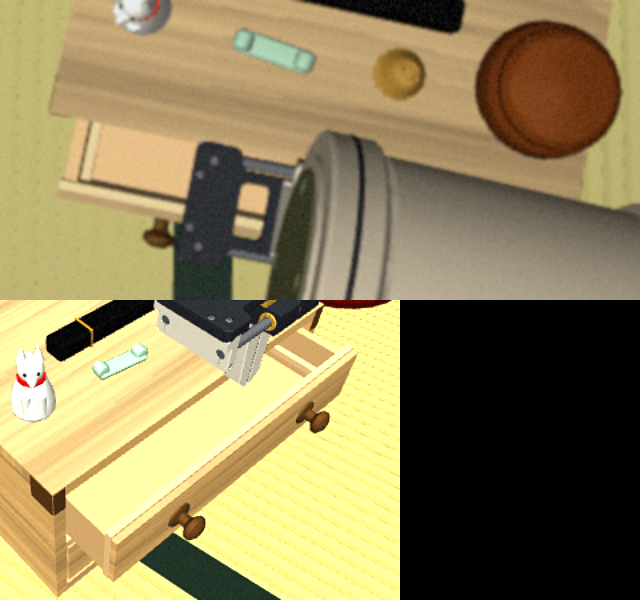

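The top view shows the gripper clear of the bell, rest and bowl. In the side view the fingers hang over the gap. I'll take a closer crop with the computed tip drawn in before going down.

```bash
python3 -c "
from h import *
s,R,p,y=tip()
im=viewer.read_camera('side'); o=px('side',p); print(o)
im=im[120:300,340:560].copy()
a=cv2.resize(im,None,fx=3.3,fy=3.3,interpolation=cv2.INTER_CUBIC)
for q in [p,p+R@[.0075,-.0175,0],p+R@[-.0075,-.0175,0]]:
    u=(px('side',q)-[340,120])*3.3; cv2.circle(a,tuple(int(v) for v in u),4,(0,0,255),1)
cv2.imwrite('pics/p2.png',cv2.convertScaleAbs(a,alpha=1.2))"
```

```text
[438.850494   206.69126811]
```

View pics/p2.png

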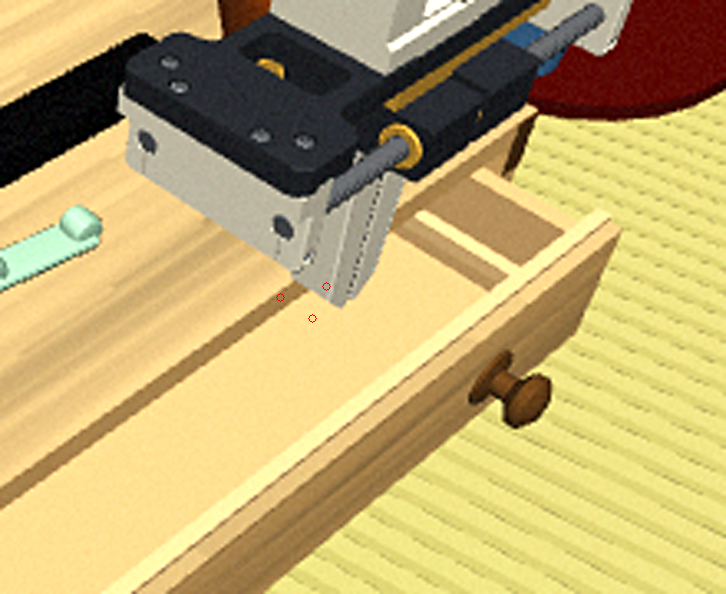

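The crop shows the tip over the gap, in front of the board, with its estimated position agreeing to within a few mm. I can go down.

Request:
apply_moves --deltas '[[0,[1,-1,25],0],[0,[1,0,20],0],[0,[0,0,15],0],[0,[0,0,10],0],[0,[0,0,0],0]]'

```text
t: 2.75
tool_pos: [0.5582, -0.0687, 0.351]
orientation: [-3.128, 0.284, 0.002]
force: [-1.2, 0.8, -0.4]
opening: 0.0007
```

Request:
apply_moves --deltas '[[0,[-3,0,0],0],[0,[-4,0,0],0],[0,[-5,0,0],0],[0,[-6,0,0],0],[0,[-7,0,0],0]]'

```text
t: 3.38
tool_pos: [0.5337, -0.064, 0.3522]
orientation: [-3.129, 0.284, -0.002]
force: [2.5, 1.4, 1.9]
opening: 0.0005
```

```bash
python3 -c "
from h import *
go([-.135,0,-.037])"
```

```text
t 3.38 tip chest mm [-49.7  -1.3 -33.8] yaw err (tool turn) 0.0 F chest [2.2 1.8 1.9] open 0.0005
shift, chest axes mm [-85.3   1.3  -3.2]  tool axes mm [-85.4  -1.3   3.1]
```

Request:
apply_moves --deltas '[[0,[-10,0,0.5],0],[0,[-10,0,0.5],0],[0,[-10,0,0.5],0],[0,[-10,0,0.5],0],[0,[-10,0,0],0]]'

```text
t: 4.0
tool_pos: [0.4839, -0.055, 0.3497]
orientation: [-3.129, 0.284, -0.0]
force: [2.5, -0.9, 2.8]
opening: 0.0006
```

```bash
python3 -c "
from h import *
go([-.135,0,-.037])
im=viewer.read_camera('side')[130:380,260:560]
cv2.imwrite('pics/p3.png',cv2.convertScaleAbs(cv2.resize(im,(720,600)),alpha=1.2))"
```

```text
t 4.0 tip chest mm [-100.4   -1.4  -36.3] yaw err (tool turn) 0.0 F chest [ 2.6 -0.4  2.8] open 0.0006
shift, chest axes mm [-34.6   1.4  -0.7]  tool axes mm [-34.6  -1.4   0.7]
```

View pics/p3.png

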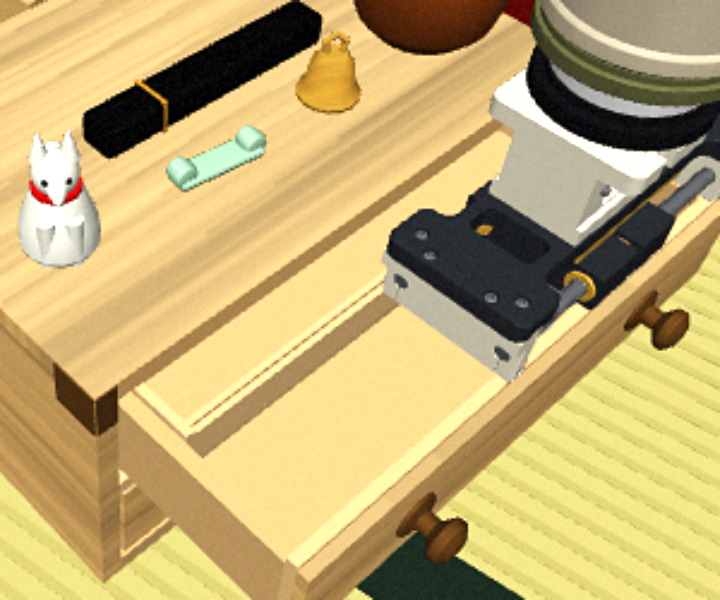

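The drawer follows the hook. The tray's front wall now shows at about (190,430)-(385,290), the things on top haven't moved, and the lower drawer is shut. I'll draw on to the stop.

Request:
apply_moves --deltas '[[0,[-10,0,0],0],[0,[-8,0,0],0],[0,[-6,0,0],0],[0,[-4,0,0],0],[0,[-2,0,0],0]]'

```text
t: 4.68
tool_pos: [0.4549, -0.0496, 0.3496]
orientation: [-3.129, 0.284, 0.0]
force: [3.0, 0.9, -3.4]
opening: 0.0
```

Request:
apply_moves --deltas '[[0,[-2,0,0],0],[0,[-2,0,0],0]]'

```text
t: 4.92
tool_pos: [0.4512, -0.049, 0.3496]
orientation: [-3.129, 0.284, 0.0]
force: [3.2, 0.4, -1.8]
opening: 0.0007
```

Request:
apply_moves --deltas '[[0,[-1.5,0,0],0],[0,[-1.5,0,0],0]]'

```text
t: 5.18
tool_pos: [0.4487, -0.0486, 0.3498]
orientation: [3.129, -0.284, 0.003]
force: [12.2, -1.0, -9.9]
opening: 0.0007
```

Request:
apply_moves --deltas '[[0,[-1.5,0,0],0],[0,[-1,0,0],0]]'

```text
t: 5.42
tool_pos: [0.4476, -0.0484, 0.3498]
orientation: [3.128, -0.285, 0.012]
force: [25.3, -3.4, -18.7]
opening: 0.0009
```

```bash
python3 -c "
from h import *
go([-.138,0,-.037])"
```

```text
t 5.42 tip chest mm [-135.9   -1.4  -36.2] yaw err (tool turn) 0.0 F chest [ 25.4   1.3 -18.7] open 0.0009
shift, chest axes mm [-2.1  1.4 -0.8]  tool axes mm [-2.1 -1.4  0.8]
```

The force rose to 25 N with the tip stopped at −136 mm, which is the drawer's stop. Next I back off, lift and look for the tray wall.

Request:
apply_moves --deltas '[[0,[5,0,0],0],[0,[5,0,0],0],[0,[0,0,-25],0],[0,[0,0,-25],0],[0,[0,0,0],0]]'

```text
t: 6.05
tool_pos: [0.4563, -0.05, 0.4018]
orientation: [3.128, -0.284, 0.005]
force: [-0.0, 0.2, 0.3]
opening: 0.0005
```

```bash
python3 -c "
from h import *
go([-.039,0,.013])
im=viewer.read_camera('top')[260:410,250:450]
cv2.imwrite('pics/p4.png',cv2.convertScaleAbs(cv2.resize(im,(800,600),interpolation=cv2.INTER_CUBIC),alpha=1.6))"
```

```text
t 6.05 tip chest mm [-127.9   -1.5   15.8] yaw err (tool turn) 0.0 F chest [-0.   0.2  0.3] open 0.0005
shift, chest axes mm [88.9  1.5 -2.8]  tool axes mm [88.9 -1.5  3.2]
```

View pics/p4.png

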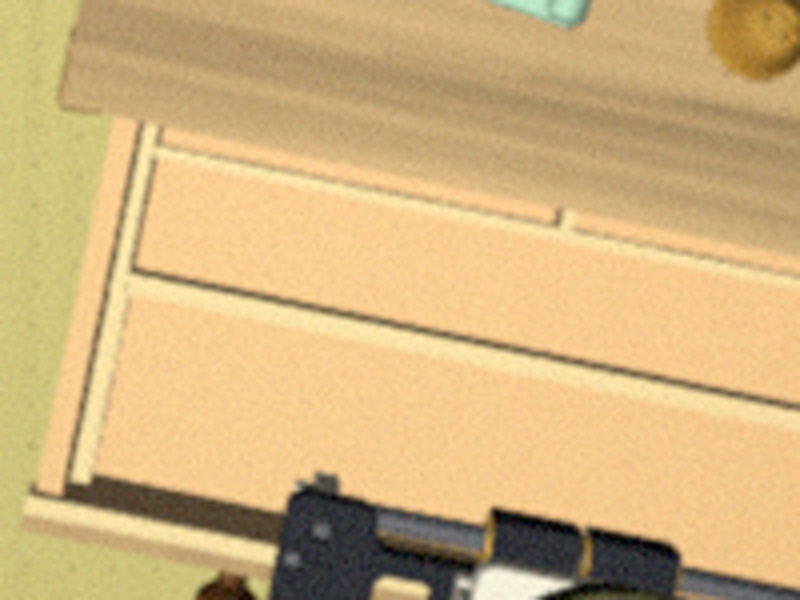

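The tray wall's inner edge runs (135,272)-(800,405) in the crop. The divider's front edge runs (160,157)-(800,281), and the drawer lip is near (35,490)-(275,545).

```bash
python3 -c "
from h import *
f=lambda a:(250+a[0]/4,260+a[1]/4)
for n,p,z in [('traylip',(135,272),.173),('traylip',(800,405),.173),('div',(160,157),.168),('div',(800,281),.168),('drawer',(35,492),.182),('drawer',(275,542),.182)]: print(n,(1e3*chest(w('top',f(p),z))).round(1))"
```

```text
traylip [-55.9 161.5 -27. ]
traylip [-55.4 -98.7 -27. ]
div [-11.  161.2 -32. ]
div [ -9.3 -91.8 -32. ]
drawer [-142.9  181.4  -18. ]
drawer [-143.3   88.9  -18. ]
```

Request:
apply_moves --deltas '[[0,[35,-1,0],0],[0,[35,0,0],0],[0,[21,0,15],0],[0,[0,0,20],0],[0,[0,0,10],0]]'

```text
t: 6.72
tool_pos: [0.544, -0.0649, 0.3515]
orientation: [-3.128, 0.284, 0.008]
force: [-0.5, 1.2, 0.1]
opening: 0.0003
```

Request:
apply_moves --deltas '[[0,[0,0,8],0],[0,[0,0,0],0]]'

```text
t: 6.98
tool_pos: [0.5447, -0.0651, 0.3462]
orientation: [-3.129, 0.284, 0.001]
force: [0.4, 0.9, 0.9]
opening: 0.0007
```

```bash
python3 -c "
from h import *
go([-.037,0,-.044])"
```

```text
t 6.97 tip chest mm [-39.   -0.3 -39.8] yaw err (tool turn) 0.0 F chest [0.2 1.  0.9] open 0.0007
shift, chest axes mm [ 2.   0.3 -4.2]  tool axes mm [ 2.  -0.3  4.2]
```

Request:
apply_moves --deltas '[[0,[-3,0,4],0],[0,[-5,0,0],0],[0,[-5,0,0],0],[0,[-7,0,0],0],[0,[-7,0,0],0]]'

```text
t: 7.6
tool_pos: [0.5184, -0.0603, 0.3431]
orientation: [-3.129, 0.284, -0.001]
force: [3.2, 0.6, 0.8]
opening: 0.0006
```

Request:
apply_moves --deltas '[[0,[-7,0,0],0],[0,[-8,0,0],0],[0,[-8,0,0],0],[0,[-8,0,0],0],[0,[-8,0,0],0]]'

```text
t: 8.22
tool_pos: [0.4799, -0.0533, 0.3428]
orientation: [3.129, -0.284, 0.0]
force: [2.3, 0.8, 1.3]
opening: 0.0008
```

```bash
python3 -c "
from h import *
go([-.126,0,-.044])
im=viewer.read_camera('side')[130:380,260:560]
cv2.imwrite('pics/p5.png',cv2.convertScaleAbs(cv2.resize(im,(720,600)),alpha=1.2))"
```

```text
t 8.22 tip chest mm [-104.7   -0.4  -43.2] yaw err (tool turn) 0.0 F chest [2.1 1.2 1.3] open 0.0008
shift, chest axes mm [-21.3   0.4  -0.8]  tool axes mm [-21.3  -0.4   0.8]
```

View pics/p5.png

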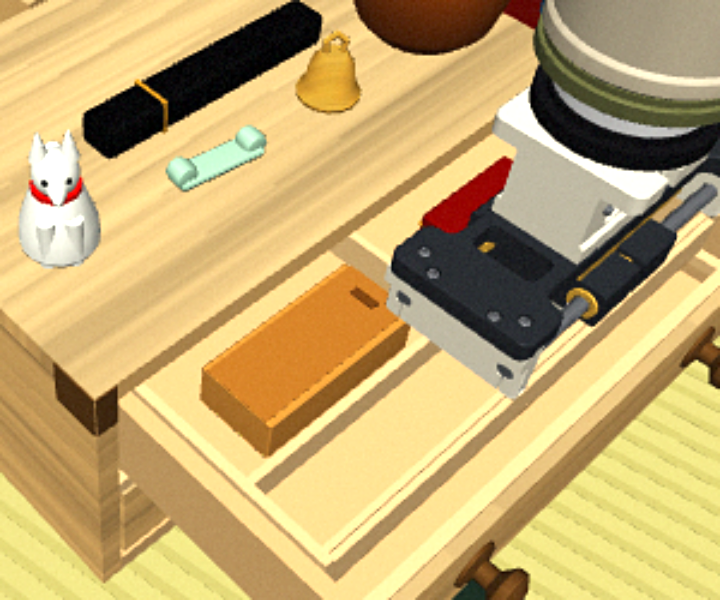

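The tray follows: both boxes are now in view, the piece box at about (305,360) and the red box at (470,195). The tray wall is near the drawer front, so I'll finish gently.

Request:
apply_moves --deltas '[[0,[-7,0,0],0],[0,[-5,0,0],0],[0,[-4,0,0],0],[0,[-2,0,0],0]]'

```text
t: 8.78
tool_pos: [0.4624, -0.05, 0.3426]
orientation: [-3.129, 0.284, 0.0]
force: [1.3, -0.6, -1.8]
opening: 0.0002
```

Request:
apply_moves --deltas '[[0,[-1.5,0,0],0],[0,[-1.5,0,0],0]]'

```text
t: 9.02
tool_pos: [0.4597, -0.0496, 0.3426]
orientation: [-3.129, 0.284, 0.0]
force: [1.9, -0.7, -1.2]
opening: 0.0005
```

Request:
apply_moves --deltas '[[0,[-1.5,0,0],0],[0,[-1,0,0],0]]'

```text
t: 9.28
tool_pos: [0.4583, -0.0493, 0.3428]
orientation: [3.128, -0.284, 0.007]
force: [16.4, -3.1, -11.6]
opening: 0.0004
```

```bash
python3 -c "
from h import *
go([-.126,0,-.044])"
```

```text
t 9.28 tip chest mm [-125.9   -0.4  -43.2] yaw err (tool turn) 0.0 F chest [ 16.7  -0.  -11.6] open 0.0004
shift, chest axes mm [-0.1  0.4 -0.8]  tool axes mm [-0.1 -0.4  0.8]
```

The force rose to 17 N at −126 mm, exactly where the tray should meet the front. Now I back off, lift out and move clear.

Request:
apply_moves --deltas '[[0,[4,0,0],0],[0,[4,0,0],0],[0,[0,0,-20],0],[0,[0,0,-40],0],[0,[0,0,-50],0]]'

```text
t: 9.9
tool_pos: [0.4648, -0.0505, 0.4528]
orientation: [-3.128, 0.284, 0.005]
force: [0.9, -0.5, 0.0]
opening: 0.0003
```

Request:
apply_moves --deltas '[[0,[0,0,-30],0],[0,[0,55,0],0],[0,[0,55,0],0],[0,[0,55,0],0],[0,[0,55,0],0]]'

```text
t: 10.52
tool_pos: [0.425, -0.2686, 0.4829]
orientation: [-3.129, 0.284, 0.0]
force: [0.4, 0.3, 0.1]
opening: 0.0006
```

Request:
apply_moves --deltas '[[0,[-20,55,0],0],[0,[-20,55,0],0],[0,[-20,55,0],0],[0,[0,0,0],0],[0,[0,0,0],0]]'

```text
t: 11.15
tool_pos: [0.3369, -0.4183, 0.4825]
orientation: [-3.128, 0.285, 0.0]
force: [-0.1, -0.2, -0.1]
opening: 0.0011
```

```bash
python3 -c "
from h import *
go([-.126,0,-.044])
im=viewer.read_camera('top')[100:430,240:570]
s=viewer.read_camera('side')[60:440,160:560]
cv2.imwrite('pics/p6.png',cv2.convertScaleAbs(cv2.resize(im,(600,600),interpolation=cv2.INTER_CUBIC),alpha=1.5))
cv2.imwrite('pics/p7.png',cv2.resize(s,(632,600)))"
```

```text
t 11.15 tip chest mm [-179.6 -385.1   96.5] yaw err (tool turn) -0.0 F chest [-0.1 -0.2 -0.1] open 0.0011
shift, chest axes mm [  53.6  385.1 -140.5]  tool axes mm [  53.4 -385.   140.9]
```

View pics/p6.png

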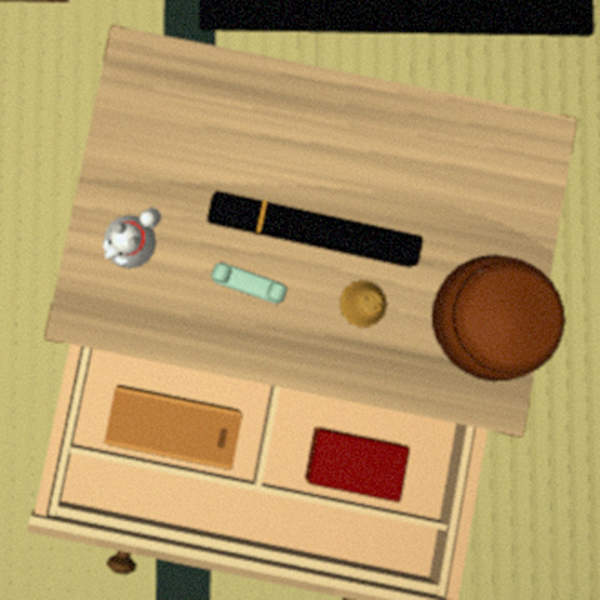

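View pics/p7.png

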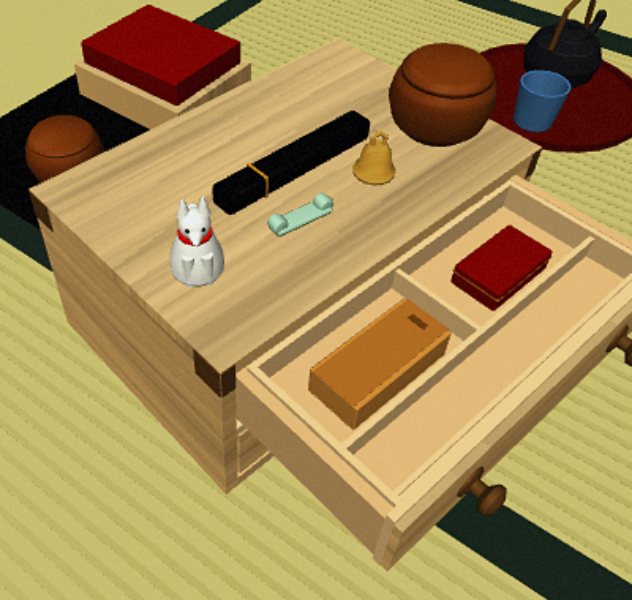

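The final views show the drawer out and the tray against its front. Both boxes lie in the tray, everything on top is in place, the lower drawer is shut and the arm is clear. The tip positions at the two stops differ by 9.9 mm, and geometry gives 10 mm between the lips at full travel. I'm handing it in.

```bash
python3 -c "
from plant import order
print(order.close_job())"
```

```text
the job is handed in; nothing more can be done
None
```

The job is done and handed in at about 11 s of robot time; no verdict came back. With the fingers closed and pointing down, I hooked behind the drawer's top edge and drew it out to its stop. I then hooked behind the tray's front wall and drew the tray forward until it met the drawer's front.

- **Stops:** The force rose to about 25 N along the pull at the drawer's stop and about 17 N at the tray's. The fingertip positions at the two stops differ by 9.9 mm, and full travel of both should give 10 mm.
- **Last pictures:** Both boxes lie in the tray. The things on the chest show no visible movement, the lower drawer is shut and the arm is clear with about zero force.
- **Disagreement:** The top camera put the drawer's edge 3 mm short of its nominal place. That is about the calibration error, and the force rise shows it was at the stop. A thin dark line shows between the tray wall and the drawer front. The given dimensions leave about 2 mm there at full travel.

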